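Start an activated indicator vial in the incubator

TASK

One of the four indicator vials standing in the bench incubator has not been activated yet: its cap still stands up higher than the others. With closed fingertips push that cap down fully home, then swing the incubator's hinged cover down until it is fully shut, and then press the key in front of the well that holds this vial fully in and let it go, so that its incubation starts. Press no other key, do not press the other vials, take nothing out of the wells and leave the things round about where they are.

Things in the scene. Friction and masses are not known exactly. Their poses are not given: they have to be found in the camera images.
- incubator: White bench incubator, 150 (x) x 216 (y) x 90 mm high, fixed. Origin on the table, under the middle of the row of wells; in its own frame it reaches from x -85 mm (front, robot side) to +65 mm, y is to the left along the row, z up. From x -36 to -85 mm a key panel slopes 18 degrees down towards the robot, one key in front of each well.
- recess (a point): Centre of the incubator's recess at the level of its flat deck (90 mm above the table). Recess: x -24 to +24 mm, y -88 to +88 mm, floor 18 mm below the deck, with four wells (16 mm wide, 36 mm deep) in a row at x = 0: well 1 (leftmost) at incubator y +60 mm, well 2 at +20, well 3 at -20, well 4 at -60 mm.
- new_vial: The vial that is not activated: loose upright clear tube, 14 mm in diameter, 51 mm tall, standing in one of the four wells (which one varies). Origin at the centre of its foot, 36 mm below the well's mouth; z up along the tube.
- cap_top (a point): Centre of the top of that vial's white cap (20 mm in diameter, 14 mm high). At the start it is 100 mm above the table, 10 mm above the deck; fully home it is 89 mm above the table, 1 mm below the deck, level with the caps of the other vials.
- cap (a joint): Slide of that cap on its tube: 0 as found (standing up), 0.011 m fully home. It moves with about 4 N of friction, meets a hard stop, and stays where it is left.
- running_vial_a: One of three loose vials already running: same tube, the cap already home (cap top 53 mm above its origin at the foot). Stands in another well.
- running_vial_b: As running_vial_a, in another well.
- running_vial_c: As running_vial_a, in another well.
- cover (a joint): Angle of the cover: 0 fully shut (flat over the recess), 1.4 to 1.65 rad at the start (upright at the back of the recess); limit 1.75. Stiff hinge (0.05 N m): it stays where it is left; 1 to 3 N near its free edge moves it. A clear pane in a grey frame, 58 mm from hinge to free edge, 190 mm wide, 4 mm thick.
- cover_hinge (a point): Middle of the cover's hinge line (along the incubator's y), at incubator x +30 mm, 91.5 mm above the table. When open the cover stands up from here; it shuts towards the robot, and then its top lies 4 mm above the hinge line.
- cover_edge (a point): Middle of the cover's free edge, 58 mm from the hinge line, on the face that is on top when shut (and faces away from the robot when open). A 5 mm thumb tab, 44 mm long, sticks out there.
- key1_top (a point): Centre of the top of the leftmost key (22 mm along the row, 20 mm across, standing 6 mm proud of the panel), in front of well 1; z is square to the sloping panel, outward (18 degrees from vertical, leaning to the robot).
- key1 (a joint): Travel of key 1 into the panel: 0 out, 0.004 m fully in; a spring pushes it out again (about 1.3 N at first, 4 N fully in).
- key2_top (a point): Centre of the top of the second key from the left (22 mm along the row, 20 mm across, standing 6 mm proud of the panel), in front of well 2; z is square to the sloping panel, outward (18 degrees from vertical, leaning to the robot).
- key2 (a joint): Travel of key 2 into the panel: 0 out, 0.004 m fully in; a spring pushes it out again (about 1.3 N at first, 4 N fully in).
- key3_top (a point): Centre of the top of the third key from the left (22 mm along the row, 20 mm across, standing 6 mm proud of the panel), in front of well 3; z is square to the sloping panel, outward (18 degrees from vertical, leaning to the robot).
- key3 (a joint): Travel of key 3 into the panel: 0 out, 0.004 m fully in; a spring pushes it out again (about 1.3 N at first, 4 N fully in).
- key4_top (a point): Centre of the top of the rightmost key (22 mm along the row, 20 mm across, standing 6 mm proud of the panel), in front of well 4; z is square to the sloping panel, outward (18 degrees from vertical, leaning to the robot).
- key4 (a joint): Travel of key 4 into the panel: 0 out, 0.004 m fully in; a spring pushes it out again (about 1.3 N at first, 4 N fully in).
- pen: Ball pen, 145 x 11 x 9 mm, lying on the black log book to the right; bystander. Origin under its middle.
- timer: Round bench timer, 66 mm wide, 44 mm high, right of the incubator; bystander. Origin under its middle.
- tweezers: Steel tweezers, 140 mm long, lying left of the incubator; bystander. Origin under their middle. Left of them stands the big ultrasonic bath (world x from 0.44 m, y from 0.255 m to the left, 0.32 m high; its lid handles stand a little higher): go round its front or over it.
- dome_cap: Small clear plastic cap, 33 mm wide, 27 mm high, right of the incubator; bystander. Origin under its middle.
- cup: Clear cup, 61 mm wide, 50 mm high, behind and left of the incubator; bystander. Origin under its middle. Behind the incubator stands the big soak tank, 0.38 m high: its front face runs from world (0.64, 0.09) to (0.56, -0.42) m.

How it is judged:
By the outcome, as a careful person would: the job done as asked, in the order asked, and still so for the second after the job is handed in, with the robot touching nothing.
It also fails if it takes over 43 s, if anything falls off the work surface, if the arm or the gripper's body presses on something with over 40 N, if the wrist force passes 120 N, or if a joint passes its speed limit or range.

ROBOT

A 6-joint arm with a two-finger parallel gripper is mounted at the origin on a cart in front of the work surface, level with it; the furniture and walls round the work are solid. World frame = base frame: x ahead of the robot, y to its left, z up, the work surface at z = 0. Lengths are in m, angles in rad, forces in N, time in s.
With the tool pointing down it reaches from about 0.375 to 0.825 m from the base axis. Payload 5.5 kg.
Tool frame: the origin (TCP) lies at the very end of the fingers, on their centre line; the grasp point (between the pads) lies 19 mm behind it; z points along the fingers, y is the line along which they close (so a half turn about z gives the same grasp; the last joint's range is limited). The gripper opens to 85 mm and grips with 20 to 120 N. Pads are 22 mm wide; open, the fingers measure 114 mm over their backs; the gripper's body (76 mm by 85 mm) begins 54 mm behind the grasp point. The pads swing forward as they close: fully open they stand 13 mm farther back than shut.
Start: joints at [1.196, 0.314, -0.047, 1.21, 0, 1.571], TCP at [0.22, 0.558, 0.231] pointing down, gripper open.
Joint ranges: [-2.67, 2.67], [-0.69, 1.73], [-1.03, 1.25], [-2.08, 2.16], [-1.42, 1.45], [-3.14, 3.14]. Speed limits (rad/s): [2.39, 2.39, 3.01, 3.14, 3.14, 3.14].

INTERFACE

Orientations are given as a unit quaternion [x, y, z, w].
In Python, from station import bot, viewer, status gives the robot as it stands (bot), with the cameras (viewer) and the readings (status).
- The arm moves only by the tool nudge_tcp, called after "Emit:" in YAML: its name, and indented under it one key for each argument. Schema: {"type":"object","properties":{"plan":{"type":"array","items":{"type":"array","prefixItems":[{"type":"number"},{"type":"array","items":{"type":"number"},"minItems":3,"maxItems":3},{"type":"array","items":{"type":"number"},"minItems":3,"maxItems":3}],"minItems":3,"maxItems":3},"minItems":1,"maxItems":5},"only":{"type":"string"},"quiet":{"type":"boolean"},"lines":{"type":"string"}},"required":["plan"],"additionalProperties":false}. plan is a list of rows, 1 to 5 of them, each written [opening, [dx, dy, dz], [rx, ry, rz]]: the opening from 0.0 (shut) to 1.0 (fully open), then dx, dy, dz in m, then a rotation vector rx, ry, rz in rad; each row is the pose to reach, as a shift and turn from the pose commanded when the call began, along the tool's axes at that moment; what a row does not reach only later rows make up. A row lasts 1/10 s, in which the tool goes at most 0.05 m and 0.15 rad, less where a joint would pass 70% of its speed; a pose out of reach is approached as far as the arm can. The fingers move at their own pace and stop on an object; the grip force is fixed at half the most. Time passes only in rows, so rows that do not move let the fingers close. The tool returns the time, the measured TCP pose, the force, the opening and the grip force at its end. only (a regular expression) keeps the lines of the reply that match it, lines (a string "A,B") keeps lines A to B, and quiet returns only ok. Input that does not fit is refused with a message, and nothing moves.
- status.observe(): the state, without advancing time (a new reading comes with each control period).
- viewer.get_image(name): name is "side" or "top"; returns a dict with "color" (420x560x3 uint8, red, green, blue), "range_z" (420x560 float32, m along the optical axis (not along the pixel's ray), 0 where there is no reading), "camera_matrix" (3x3 intrinsics, pixels), "dist" ([k1, k2, p1, p2, k3] as OpenCV has them; the pictures are not rectified), "rvec" (rotation vector, rad) and "tvec" (3), from world to camera coordinates, as OpenCV has them. Camera axes: x right, y down, z forward; pixel columns grow to the right and rows downward; lengths in m; the calibration is good to about 2 mm. A picture is of the moment at which its call begins.
- bot.finish_job(): hands the job in; it is judged then, once.
The state is a dict: "t": time; "joints": joint angles; "dq": joint speeds; "joint_torque": joint torques, N m; "ee_pos": TCP position; "eef_rot": TCP orientation; "contact_force": force on the tool from outside, world axes, zero at the start; "wrist_torque": the same for the moment, N m; "grip_width": opening from 0.0 (shut) to 1.0 (fully open); "grasp_force": force on a finger pad.
Only numpy, scipy, OpenCV 4.12 (cv2) and the standard library are available. Lean on these libraries where they do the work, as an engineer would, in place of code of your own. Each camera call takes 0.05 s, during which the arm holds its last target. There are 200 camera calls.

## Working session

There is one attempt and no reset: what is moved stays moved. The work goes in short steps, Python scripts to look and compute and a tool call to move; the robot and the scene stay as the last step left them, time stands still between calls to the robot, and variables do not carry over. Pictures are saved under pics/ and viewed, at most 10 in all, crops included, and the job is handed in when it is done.

```bash
ls; mkdir -p pics; python3 - <<'E'
from station import bot, viewer, status
import cv2,pickle
s=status.observe();print({k:s[k] for k in('t','ee_pos','eef_rot','grip_width','contact_force')})
for n in('side','top'):
    d=viewer.get_image(n);pickle.dump(d,open(f'{n}0.pkl','wb'))
    cv2.imwrite(f'pics/{n}0.png',d['color'][:,:,::-1])
    print(n,d['camera_matrix'],d['dist'],d['rvec'],d['tvec'])
E
```

```text
pics
station.py
{'t': 0.0, 'ee_pos': array([0.21941845, 0.55780478, 0.23044159]), 'eef_rot': array([ 1.86296472e-01,  9.82493198e-01, -8.43666396e-04, -1.71528971e-04]), 'grip_width': 0.9985053259652911, 'contact_force': array([0.5956635 , 0.14060481, 0.73321055])}
side [[403.73399109   0.         276.59626136]
 [  0.         403.73399109 208.62555366]
 [  0.           0.           1.        ]] [0.02568134 0.         0.         0.         0.        ] [ 2.09657869 -1.27105756  0.47560818] [-0.33379065  0.38142089  0.75092958]
top [[537.49298363   0.         275.84937139]
 [  0.         537.49298363 201.80308043]
 [  0.           0.           1.        ]] [-0.14866142  0.          0.          0.          0.        ] [ 2.14642962 -2.08508879  0.21263202] [-0.10266849  0.55554199  1.12179013]
```

View pics/side0.png

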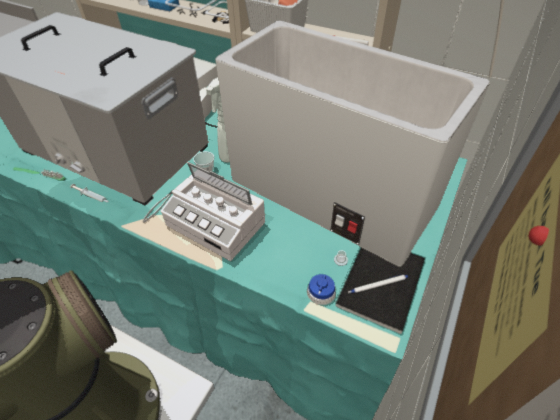

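View pics/top0.png

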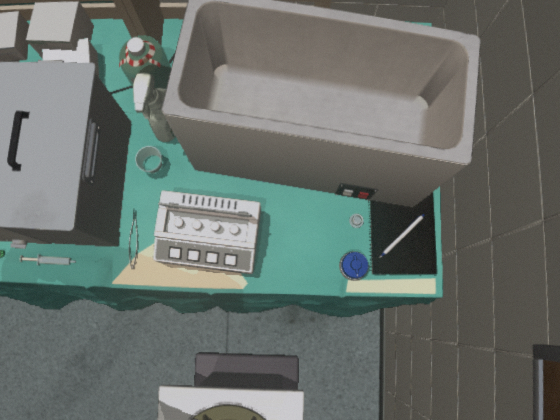

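The side view shows the incubator at columns 163-265, rows 165-255, with its cover up at the back. In the top view it is at columns 155-260, rows 190-272, with four caps near row 227 and keys near row 255. I'll enlarge both.

```bash
python3 - <<'E'
import cv2,pickle
t=pickle.load(open('top0.pkl','rb'));s=pickle.load(open('side0.pkl','rb'))
a=cv2.resize(t['color'][185:280,148:268,::-1],None,fx=6,fy=6,interpolation=cv2.INTER_CUBIC)
b=cv2.resize(s['color'][160:260,155:275,::-1],None,fx=6,fy=6,interpolation=cv2.INTER_CUBIC)
cv2.imwrite('pics/topc.png',a);cv2.imwrite('pics/sidec.png',b);print(a.shape,b.shape)
E
```

```text
(570, 720, 3) (600, 720, 3)
```

View pics/topc.png

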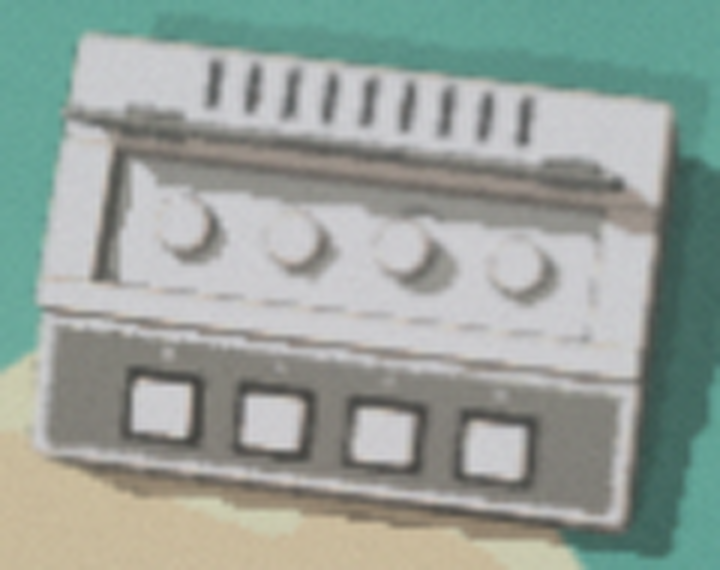

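View pics/sidec.png

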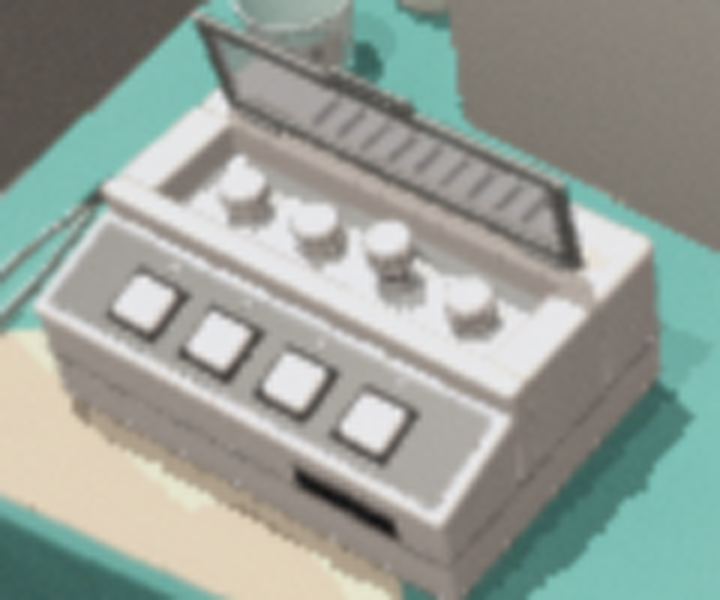

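The top crop shows caps 1-4 at about (190,222), (298,240), (405,248) and (519,266), with the keys below. In the side crop the third cap from the left stands higher: (390,243) is off the line of the others. I'll triangulate these points and fit the incubator pose.

```bash
cat > geo.py <<'E'
import numpy as np,cv2,pickle
from scipy.spatial.transform import Rotation as R
from scipy.optimize import least_squares
C={n:pickle.load(open(f'{n}0.pkl','rb')) for n in('top','side')}
off={'top':(148,185),'side':(155,160)}
src=lambda n,p:(np.array(p,float)+.5)/6-.5+off[n]
def und(n,p): return cv2.undistortPoints(np.array(p,float).reshape(-1,1,2),C[n]['camera_matrix'],C[n]['dist'])[:,0]
def P(n): return np.c_[cv2.Rodrigues(np.array(C[n]['rvec'],float))[0],np.array(C[n]['tvec']).ravel()]
def proj(n,X): return cv2.projectPoints(np.array(X,float).reshape(-1,1,3),np.array(C[n]['rvec'],float),np.array(C[n]['tvec'],float),C[n]['camera_matrix'],C[n]['dist'])[0][:,0]
def tri(a,b):
    X=cv2.triangulatePoints(P('top'),P('side'),und('top',src('top',a)).T,und('side',src('side',b)).T);return (X[:3]/X[3]).T
E
python3 - <<'E'
from geo import *
ct=[(190,222),(298,240),(405,248),(519,266)];cs=[(246,188),(320,224),(390,243),(471,299)]
kt=[(163,408),(273,422),(385,436),(495,450)];ks=[(147,301),(220,340),(296,380),(373,420)]
print('caps',tri(ct,cs).round(4));print('keys',tri(kt,ks).round(4))
tl=tri([(68,112),(622,185)],[(203,18),(570,185)]);print('cover ends',tl.round(4))
ys=np.array([60,20,-20,-60])/1e3
caps=np.c_[np.zeros(4),ys,[.089,.089,.1,.089]]
# key centre: panel mid? leave x,z free
def model(v):
    x,y,a,kx,kz=v[:5]; k=np.c_[np.full(4,kx),ys,np.full(4,kz)]
    th=v[5]; e=np.array([[.03-.058*np.cos(th)+0*1,s,.0915+.058*np.sin(th)] for s in(.095,-.095)])
    return np.vstack([caps,k,e])@R.from_euler('z',a).as_matrix().T+[x,y,0]
T=src('top',ct+kt+[(68,112),(622,185)]);S=src('side',cs+ks+[(203,18),(570,185)])
f=lambda v:np.r_[(proj('top',model(v))-T).ravel(),(proj('side',model(v))-S).ravel()]
r=least_squares(f,[.45,.1,0,-.06,.085,1.5],x_scale=[.1,.1,.1,.1,.1,1],loss='soft_l1');print(r.x.round(4));print(f(r.x).reshape(-1,2).round(2).tolist())
# depth points
for n,q in(('top',ct+kt),('side',cs+ks)):
    p=src(n,q);u=und(n,p);z=np.array([np.median(C[n]['range_z'][int(round(b))-1:int(round(b))+2,int(round(a))-1:int(round(a))+2]) for a,b in p])
    X=np.c_[u*z[:,None],z];M=P(n);print(n,((X-M[:,3])@M[:,:3]).round(4).tolist())
E
```

```text
caps [[5.026e-01 1.185e-01 8.560e-02]
 [4.979e-01 7.870e-02 8.620e-02]
 [4.944e-01 3.970e-02 9.660e-02]
 [4.911e-01 2.000e-04 8.560e-02]]
keys [[0.438  0.1255 0.0738]
 [0.4344 0.086  0.0735]
 [0.4307 0.0459 0.0737]
 [0.427  0.0067 0.0742]]
cover ends [[ 0.5306  0.1503  0.1455]
 [ 0.5103 -0.039   0.1507]]
[ 0.4956  0.0585 -0.1031 -0.0639  0.0753  1.4789]
[[-0.56, 0.43], [-0.07, -0.07], [0.15, 0.29], [0.41, 0.59], [0.2, -0.13], [0.3, 0.1], [0.19, 0.32], [0.51, 0.53], [-0.24, -0.26], [0.1, -0.16], [0.1, -0.8], [-0.13, -0.68], [0.14, -0.65], [0.04, -0.35], [0.16, -0.34], [0.16, -0.26], [0.05, -0.13], [0.16, 0.22], [-0.73, -0.98], [-0.42, 0.4]]
top [[0.5026, 0.1169, 0.0898], [0.4975, 0.0783, 0.0892], [0.4944, 0.0392, 0.0981], [0.4909, -0.0001, 0.0874], [0.438, 0.1254, 0.0739], [0.4344, 0.0858, 0.0743], [0.4306, 0.0456, 0.076], [0.4271, 0.0067, 0.0739]]
side [[0.4989, 0.1163, 0.0895], [0.4946, 0.0757, 0.0906], [0.4917, 0.0378, 0.0998], [0.4886, -0.0016, 0.0888], [0.4361, 0.1233, 0.0768], [0.4328, 0.0844, 0.0759], [0.4294, 0.0449, 0.0756], [0.4257, 0.0056, 0.0762]]
```

Well 3 is confirmed: triangulation puts its cap about 11 mm above the others. The fit gives the incubator at (0.4956, 0.0585) m, yaw -0.103, with the cover at 1.48 rad. The measured key-top height is about 75.5 mm. Next is a helper that works out moves in the tool's axes.

```bash
cat > go.py <<'E'
import sys,numpy as np
from station import bot, viewer, status
from scipy.spatial.transform import Rotation as R
A=-.1031;RI=R.from_euler('z',A);O=np.array([.4956,.0585,0])
def w(p): return RI.apply(p)+O          # incubator -> world
def tool(tilt=0): # tool y along incubator y, z down; tilt leans the gripper back to the robot
    return RI*R.from_matrix(np.array([[-1,0,0],[0,1,0],[0,0,-1.]]).T)*R.from_euler('y',tilt)
def delta(p,q=None):
    s=status.observe();r=R.from_quat(s['eef_rot']);q=q or tool()
    d=r.inv().apply(p-s['ee_pos']);return d.round(4),(r.inv()*q).as_rotvec().round(3)
def st():
    s=status.observe();print('t',round(s['t'],2),'inc',RI.inv().apply(s['ee_pos']-O).round(4),'F',RI.inv().apply(s['contact_force']).round(1),'j',s['joints'].round(2),'grip',round(s['grip_width'],3))
E
python3 - <<'E'
from go import *
st();print(delta(np.array([.30,.28,.235])));print(delta(w([-.003,-.02,.17])))
print('tilt axis check, tool z at tilt .314 in inc:',RI.inv().apply(tool(.314).apply([0,0,1])))
E
```

Emit:
nudge_tcp:
  plan:
    - [0,[-0.03,-0.04,0],[0,0,-0.055]]
    - [0,[-0.06,-0.08,0],[0,0,-0.11]]
    - [0,[-0.09,-0.12,0],[0,0,-0.16]]
    - [0,[-0.12,-0.16,0],[0,0,-0.22]]
    - [0,[-0.15,-0.2,0],[0,0,-0.272]]

```text
t: 0.6
ee_pos: [0.2859, 0.3152, 0.2309]
eef_rot: [0.05, 0.999, -0.0, -0.0]
contact_force: [2.1, -0.3, 0.5]
grip_width: 0.145
grasp_force: 0.0
```

```bash
python3 - <<'E'
from go import *
st();print(delta(w([-.003,-.02,.2])))
E
```

```text
t 0.6 inc [-0.235   0.2338  0.2309] F [ 2.1 -0.1  0.5] j [ 0.83 -0.01 -0.43  1.15 -0.    0.93] grip 0.145
(array([-0.2312, -0.2546,  0.031 ]), array([-0.001, -0.   ,  0.003]))
```

Emit:
nudge_tcp:
  plan:
    - [0,[-0.02,-0.04,0],[0,0,0]]
    - [0,[-0.05,-0.08,0],[0,0,0]]
    - [0,[-0.08,-0.115,0],[0,0,0]]
    - [0,[-0.11,-0.15,0],[0,0,0]]
    - [0,[-0.145,-0.18,0],[0,0,0]]

```text
t: 1.1
ee_pos: [0.4119, 0.1213, 0.2313]
eef_rot: [0.052, 0.999, 0.0, -0.0]
contact_force: [1.4, 0.9, 0.3]
grip_width: -0.001
grasp_force: 0.0
```

Emit:
nudge_tcp:
  plan:
    - [0,[-0.03,-0.03,0],[0,0,0]]
    - [0,[-0.06,-0.055,0.01],[0,0,0]]
    - [0,[-0.08,-0.07,0.02],[0,0,0]]
    - [0,[-0.086,-0.074,0.03],[0,0,0]]
    - [0,[-0.086,-0.074,0.03],[0,0,0]]

```text
t: 1.6
ee_pos: [0.4887, 0.0404, 0.1995]
eef_rot: [0.052, 0.999, -0.0, -0.002]
contact_force: [-0.6, 0.5, 0.9]
grip_width: 0.003
grasp_force: 0.0
```

```bash
python3 - <<'E'
from go import *
st();print(delta(w([-.003,-.02,.11])))
E
```

```text
t 1.6 inc [-0.005  -0.0187  0.1995] F [-0.7  0.5  0.9] j [ 0.08  0.13 -0.36  1.09  0.    0.19] grip 0.003
(array([-0.0023, -0.0013,  0.0895]), array([-0.   , -0.003, -0.001]))
```

Emit:
nudge_tcp:
  plan:
    - [0,[-0.002,-0.001,0.04],[0,0,0]]
    - [0,[-0.002,-0.001,0.075],[0,0,0]]
    - [0,[-0.002,-0.001,0.091],[0,0,0]]
    - [0,[-0.002,-0.001,0.091],[0,0,0]]

```text
t: 2.0
ee_pos: [0.4884, 0.0407, 0.1082]
eef_rot: [0.051, 0.999, -0.0, -0.003]
contact_force: [-0.3, -0.5, -0.1]
grip_width: -0.0
grasp_force: 0.0
```

```bash
python3 - <<'E'
from go import *
import cv2
st();d=viewer.get_image('side')
cv2.imwrite('pics/s1.png',cv2.resize(d['color'][90:270,125:305,::-1],None,fx=3.3,fy=3.3,interpolation=cv2.INTER_CUBIC))
E
```

```text
t 2.0 inc [-0.0054 -0.0184  0.1082] F [-0.2 -0.5 -0.1] j [ 0.08  0.2  -0.49  0.89  0.    0.18] grip -0.0
```

View pics/s1.png

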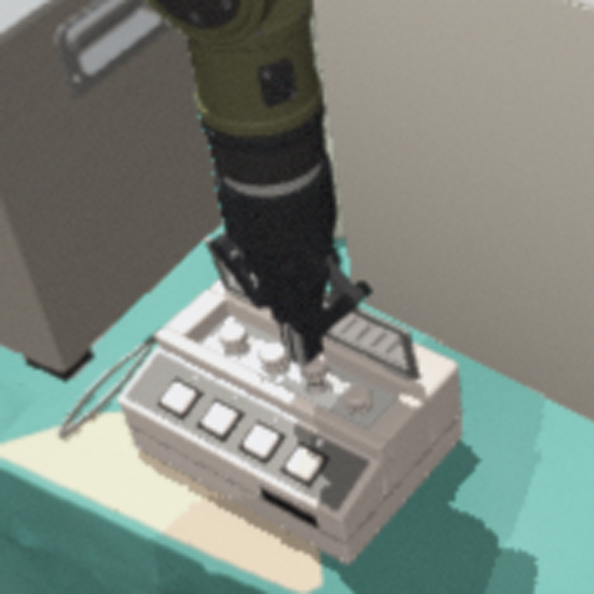

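The picture shows the closed fingers over cap 3, tip about (302,360) with the cap top at about (317,372). I'll check that against the projected positions.

```bash
python3 - <<'E'
from go import *
from geo import proj
s=status.observe()
f=lambda X:((proj('side',X)-[125,90]+.5)*3.3-.5).round(1)
print('tcp',f(s['ee_pos']),'cap',f(w([0,-.02,.1])),'cap2',f(w([0,.02,.089])),'tip at -3',f(w([-.003,-.02,.108])))
print(delta(w([-.003,-.02,.1082])))
E
```

```text
tcp [[306.9 355.2]] cap [[313.7 362.3]] cap2 [[274.4 351.8]] tip at -3 [[309.8 357.2]]
(array([-0.0009, -0.0017,  0.0017]), array([-0.   , -0.003,  0.002]))
```

Emit:
nudge_tcp:
  plan:
    - [0,[-0.002,-0.0012,0],[0,0,0]]
    - [0,[-0.002,-0.0012,0.006],[0,0,0]]
    - [0,[-0.002,-0.0012,0.01],[0,0,0]]
    - [0,[-0.002,-0.0012,0.014],[0,0,0]]
    - [0,[-0.002,-0.0012,0.016],[0,0,0]]

```text
t: 2.55
ee_pos: [0.494, 0.0384, 0.0945]
eef_rot: [0.051, 0.999, 0.0, 0.001]
contact_force: [0.5, -0.3, 4.3]
grip_width: -0.003
grasp_force: 2.0
```

```bash
python3 -c "from go import *;st()"
```

```text
t 2.55 inc [ 0.0005 -0.0202  0.0945] F [ 0.5 -0.2  4.3] j [ 0.08  0.22 -0.5   0.85  0.    0.18] grip -0.003
```

Emit:
nudge_tcp:
  plan:
    - [0,[0,0,0.0015],[0,0,0]]
    - [0,[0,0,0.003],[0,0,0]]
    - [0,[0,0,0.003],[0,0,0]]

```text
t: 2.85
ee_pos: [0.4937, 0.0383, 0.0913]
eef_rot: [0.051, 0.999, 0.0, 0.0]
contact_force: [0.6, -1.0, 3.5]
grip_width: 0.003
grasp_force: 1.4
```

```bash
python3 -c "from go import *;st()"
```

```text
t 2.85 inc [ 0.0002 -0.0203  0.0913] F [ 0.7 -0.9  3.5] j [ 0.08  0.22 -0.51  0.84  0.    0.18] grip 0.003
```

Emit:
nudge_tcp:
  plan:
    - [0,[0,0,0.0015],[0,0,0]]
    - [0,[0,0,0.003],[0,0,0]]
    - [0,[0,0,0.003],[0,0,0]]

```text
t: 3.15
ee_pos: [0.4942, 0.0384, 0.0889]
eef_rot: [0.051, 0.999, 0.0, 0.001]
contact_force: [-0.3, -0.7, 8.8]
grip_width: 0.001
grasp_force: 4.5
```

Emit:
nudge_tcp:
  plan:
    - [0,[0,0,0.0015],[0,0,0]]
    - [0,[0,0,0.0015],[0,0,0]]

```text
t: 3.35
ee_pos: [0.4952, 0.0384, 0.0888]
eef_rot: [0.051, 0.999, 0.0, 0.002]
contact_force: [-2.4, -0.5, 19.8]
grip_width: -0.0
grasp_force: 9.6
```

```bash
python3 -c "from go import *;st()"
```

```text
t 3.35 inc [ 0.0017 -0.02    0.0888] F [-2.3 -0.7 19.8] j [ 0.08  0.23 -0.51  0.83 -0.    0.18] grip -0.0
```

The cap is home: a hard stop at 88.8 mm with 20 N. Next I lift off and go behind the cover.

Emit:
nudge_tcp:
  plan:
    - [0,[0,0,-0.03],[0,0,0]]
    - [0,[0,0,-0.07],[0,0,0]]
    - [0,[0,0,-0.1],[0,0,0]]
    - [0,[-0.03,0.01,-0.1],[0,0,0]]
    - [0,[-0.054,0.02,-0.1],[0,0,0]]

```text
t: 3.85
ee_pos: [0.5504, 0.0527, 0.1878]
eef_rot: [0.052, 0.999, 0.0, 0.001]
contact_force: [0.9, -0.7, -0.3]
grip_width: 0.0
grasp_force: 0.0
```

Emit:
nudge_tcp:
  plan:
    - [0,[0,0,0],[0,0,0]]

```text
t: 3.95
ee_pos: [0.5514, 0.0533, 0.1862]
eef_rot: [0.051, 0.999, 0.0, 0.0]
contact_force: [-1.0, -0.5, -0.4]
grip_width: 0.0
grasp_force: 0.0
```

```bash
python3 - <<'E'
from go import *
import cv2
st();print(delta(w([.054,0,.135])))
d=viewer.get_image('side')
cv2.imwrite('pics/s2.png',cv2.resize(d['color'][90:270,125:305,::-1],None,fx=3.3,fy=3.3,interpolation=cv2.INTER_CUBIC))
E
```

```text
t 3.95 inc [0.0561 0.0006 0.1862] F [-1.  -0.6 -0.4] j [ 0.1   0.25 -0.24  1.08  0.    0.2 ] grip 0.0
(array([ 0.0021, -0.0006,  0.0512]), array([0.   , 0.001, 0.001]))
```

View pics/s2.png

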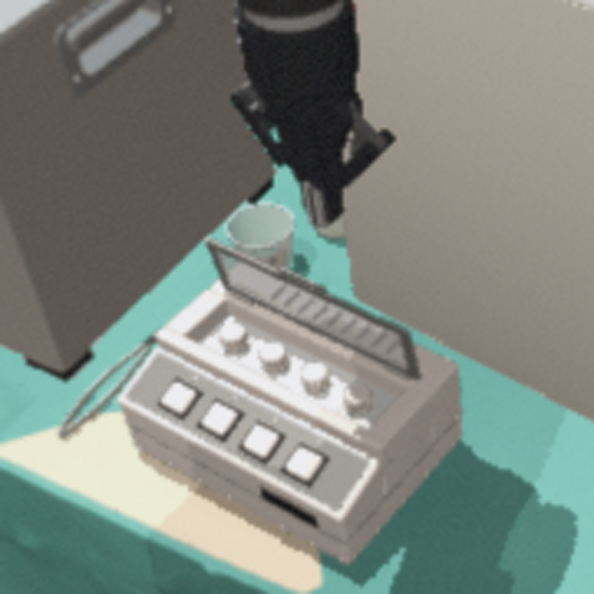

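The caps are now level. The fingertip, at about (328,228), is behind the raised cover.

Emit:
nudge_tcp:
  plan:
    - [0,[0.002,0,0.025],[0,0,0]]
    - [0,[0.002,0,0.051],[0,0,0]]
    - [0,[0.002,0,0.051],[0,0,0]]

```text
t: 4.3
ee_pos: [0.5428, 0.0524, 0.1319]
eef_rot: [0.051, 0.999, -0.001, -0.004]
contact_force: [-0.6, -0.1, -0.2]
grip_width: 0.001
grasp_force: 0.0
```

```bash
python3 -c "from go import *;st()"
```

```text
t 4.3 inc [ 0.0476 -0.0012  0.1319] F [-0.6 -0.1 -0.2] j [ 0.1   0.28 -0.33  0.97 -0.    0.2 ] grip 0.001
```

Emit:
nudge_tcp:
  plan:
    - [0,[0.007,0,0],[0,0,0]]
    - [0,[0.013,0,0],[0,0,0]]
    - [0,[0.02,0,0],[0,0,0]]
    - [0,[0.026,0,0],[0,0,0]]
    - [0,[0.026,0,0],[0,0,0]]

```text
t: 4.8
ee_pos: [0.5208, 0.0557, 0.1366]
eef_rot: [0.051, 0.999, 0.0, 0.0]
contact_force: [0.0, -0.7, 0.9]
grip_width: -0.002
grasp_force: 0.0
```

```bash
python3 -c "from go import *;st()"
```

```text
t 4.8 inc [ 0.0253 -0.0002  0.1366] F [ 0.1 -0.7  0.9] j [ 0.11  0.23 -0.38  0.96  0.    0.21] grip -0.002
```

Emit:
nudge_tcp:
  plan:
    - [0,[0.005,0,0.003],[0,0,0]]
    - [0,[0.009,0,0.007],[0,0,0]]
    - [0,[0.014,0,0.0115],[0,0,0]]
    - [0,[0.019,0,0.0165],[0,0,0]]
    - [0,[0.019,0,0.0165],[0,0,0]]

```text
t: 5.3
ee_pos: [0.5008, 0.0575, 0.1181]
eef_rot: [0.051, 0.999, -0.0, -0.001]
contact_force: [-0.7, -0.5, -0.5]
grip_width: -0.001
grasp_force: 0.0
```

```bash
python3 - <<'E'
from go import *
import cv2
st()
d=viewer.get_image('side')
cv2.imwrite('pics/s3.png',cv2.resize(d['color'][130:270,145:285,::-1],None,fx=4.2,fy=4.2,interpolation=cv2.INTER_CUBIC))
E
```

```text
t 5.3 inc [ 0.0053 -0.0004  0.1181] F [-0.7 -0.5 -0.5] j [ 0.11  0.21 -0.45  0.91  0.    0.22] grip -0.001
```

View pics/s3.png

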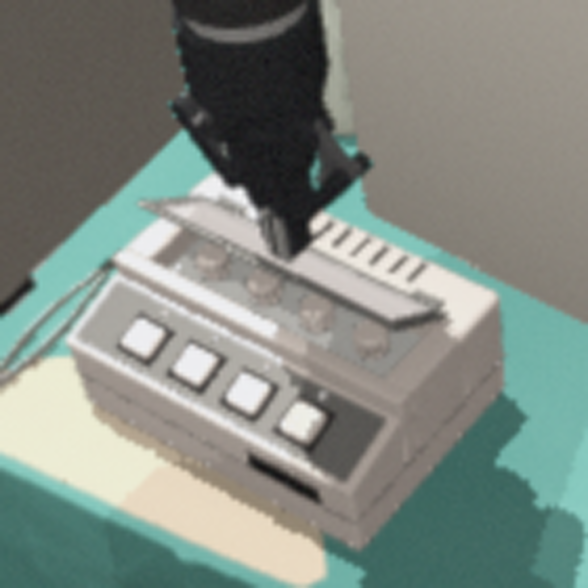

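The cover is coming down with the fingertip at about (290,258) on its back face. It is now roughly 0.5 rad open, so I'll continue along the arc to shut.

Emit:
nudge_tcp:
  plan:
    - [0,[0.003,0,0.005],[0,0,0]]
    - [0,[0.006,0,0.01],[0,0,0]]
    - [0,[0.008,0,0.014],[0,0,0]]
    - [0,[0.01,0,0.018],[0,0,0]]
    - [0,[0.01,0,0.018],[0,0,0]]

```text
t: 5.85
ee_pos: [0.4916, 0.0585, 0.1005]
eef_rot: [0.051, 0.999, -0.0, -0.001]
contact_force: [0.4, -0.2, 0.2]
grip_width: 0.005
grasp_force: 0.0
```

```bash
python3 -c "from go import *;st()"
```

```text
t 5.85 inc [-0.004  -0.0004  0.1005] F [ 0.4 -0.1  0.2] j [ 0.12  0.22 -0.49  0.87  0.    0.22] grip 0.005
```

Emit:
nudge_tcp:
  plan:
    - [0,[0,0,0.002],[0,0,0]]
    - [0,[0,0,0.004],[0,0,0]]
    - [0,[0,0,0.0045],[0,0,0]]
    - [0,[0,0,0.0045],[0,0,0]]

```text
t: 6.25
ee_pos: [0.4925, 0.0585, 0.0967]
eef_rot: [0.051, 0.999, -0.0, -0.0]
contact_force: [-0.6, 0.5, -0.8]
grip_width: -0.002
grasp_force: 0.0
```

```bash
python3 -c "from go import *;st()"
```

```text
t 6.25 inc [-0.0031 -0.0003  0.0967] F [-0.6  0.4 -0.8] j [ 0.12  0.22 -0.5   0.86 -0.    0.22] grip -0.002
```

Emit:
nudge_tcp:
  plan:
    - [0,[0,0,0.0015],[0,0,0]]
    - [0,[0,0,0.002],[0,0,0]]
    - [0,[0,0,0.002],[0,0,0]]

```text
t: 6.55
ee_pos: [0.4926, 0.0585, 0.0948]
eef_rot: [0.051, 0.999, -0.0, 0.0]
contact_force: [-0.2, -0.6, 1.6]
grip_width: -0.0
grasp_force: 0.2
```

Emit:
nudge_tcp:
  plan:
    - [0,[0,0,0.001],[0,0,0]]
    - [0,[0,0,0.001],[0,0,0]]

```text
t: 6.75
ee_pos: [0.4927, 0.0586, 0.0947]
eef_rot: [0.051, 0.999, 0.0, 0.0]
contact_force: [-3.1, -0.4, 10.3]
grip_width: -0.003
grasp_force: 4.9
```

```bash
python3 -c "from go import *;st()"
```

```text
t 6.75 inc [-0.0029 -0.0002  0.0947] F [-3.  -0.7 10.3] j [ 0.12  0.22 -0.5   0.85 -0.    0.22] grip -0.003
```

The cover is shut: a hard stop at 94.8 mm with 10 N. I lift off and go to key 3 with an 18 degree tilt.

Emit:
nudge_tcp:
  plan:
    - [0,[0,0,-0.02],[0,0,0]]
    - [0,[0,0,-0.045],[0,0,0]]
    - [0,[0.03,-0.01,-0.045],[0,0,0]]
    - [0,[0.06,-0.02,-0.045],[0,0,0]]
    - [0,[0.072,-0.02,-0.045],[0,0,0]]

```text
t: 7.25
ee_pos: [0.4161, 0.0454, 0.1385]
eef_rot: [0.052, 0.999, -0.0, -0.001]
contact_force: [1.0, 1.8, -1.3]
grip_width: 0.002
grasp_force: 0.0
```

```bash
python3 - <<'E'
from go import *
st();print(delta(w([-.076,-.02,.1135]),tool(-.314)))
E
```

```text
t 7.25 inc [-0.0778 -0.0212  0.1385] F [ 0.8  1.9 -1.3] j [ 0.11  0.04 -0.6   0.93 -0.    0.21] grip 0.002
(array([-0.0018,  0.0012,  0.025 ]), array([-0.001, -0.316, -0.   ]))
```

Emit:
nudge_tcp:
  plan:
    - [0,[0,0,0],[0,-0.12,0]]
    - [0,[0,0,0],[0,-0.23,0]]
    - [0,[0,0,0.005],[0,-0.315,0]]
    - [0,[0,0.001,0.02],[0,-0.315,0]]
    - [0,[0,0.001,0.02],[0,-0.315,0]]

```text
t: 7.75
ee_pos: [0.4173, 0.0472, 0.1175]
eef_rot: [0.05, 0.986, -0.008, 0.156]
contact_force: [-1.5, -0.1, -0.3]
grip_width: 0.001
grasp_force: 0.0
```

```bash
python3 - <<'E'
from go import *
import cv2
st();print(delta(w([-.0635,-.02,.0755]),tool(-.314)))
d=viewer.get_image('side')
cv2.imwrite('pics/s4.png',cv2.resize(d['color'][130:270,145:285,::-1],None,fx=4.2,fy=4.2,interpolation=cv2.INTER_CUBIC))
E
```

```text
t 7.75 inc [-0.0767 -0.0193  0.1175] F [-1.5 -0.2 -0.3] j [ 0.18 -0.19 -0.92  0.54 -0.09  0.27] grip 0.001
(array([ 0.0004, -0.0007,  0.044 ]), array([ 0.   , -0.001,  0.001]))
```

View pics/s4.png

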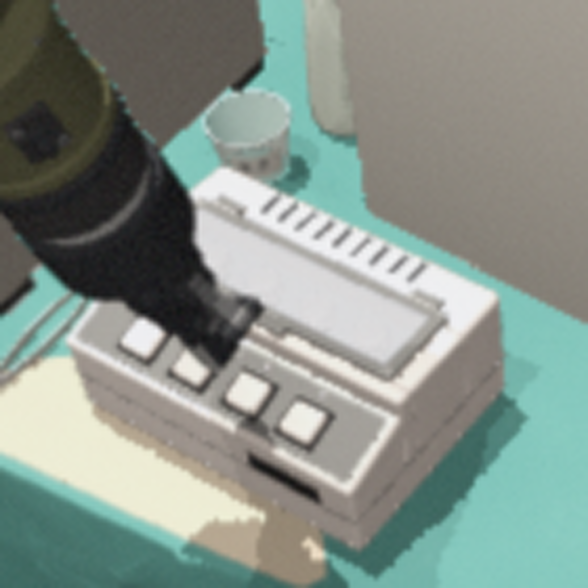

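The cover is shut. The tilted fingertip, at about (225,365), is in line with key 3 at (250,393), 44 mm out along the key's normal. I'll approach and then press gently.

Emit:
nudge_tcp:
  plan:
    - [0,[0,0,0.015],[0,0,0]]
    - [0,[0,-0.0005,0.028],[0,0,0]]
    - [0,[0,-0.0005,0.037],[0,0,0]]
    - [0,[0,-0.0005,0.037],[0,0,0]]

```text
t: 8.2
ee_pos: [0.4305, 0.0452, 0.083]
eef_rot: [0.051, 0.986, -0.008, 0.156]
contact_force: [-0.9, 0.6, 0.2]
grip_width: 0.003
grasp_force: 0.0
```

```bash
python3 - <<'E'
from go import *
st();print(delta(w([-.0635,-.02,.0755]),tool(-.314)))
E
```

```text
t 8.2 inc [-0.0634 -0.0199  0.083 ] F [-1.   0.5  0.2] j [ 0.17 -0.11 -0.95  0.43 -0.08  0.26] grip 0.003
(array([ 0.0024, -0.0001,  0.0071]), array([-0.   , -0.001,  0.   ]))
```

Emit:
nudge_tcp:
  plan:
    - [0,[0,0,0.001],[0,0,0]]
    - [0,[0,0,0.001],[0,0,0]]

```text
t: 8.4
ee_pos: [0.4311, 0.0454, 0.0831]
eef_rot: [0.051, 0.986, -0.008, 0.157]
contact_force: [0.0, 0.4, -0.1]
grip_width: 0.002
grasp_force: 0.0
```

```bash
python3 - <<'E'
from go import *
st();print(delta(w([-.0635,-.02,.0755]),tool(-.314)))
E
```

```text
t 8.4 inc [-0.0628 -0.0197  0.0831] F [-0.   0.4 -0.1] j [ 0.17 -0.11 -0.95  0.43 -0.08  0.26] grip 0.002
(array([ 0.003 , -0.0003,  0.007 ]), array([0.   , 0.001, 0.   ]))
```

Emit:
nudge_tcp:
  plan:
    - [0,[0.0025,0,0.001],[0,0,0]]
    - [0,[0.0025,0,0.004],[0,0,0]]
    - [0,[0.0025,0,0.006],[0,0,0]]
    - [0,[0.0025,0,0.006],[0,0,0]]

```text
t: 8.8
ee_pos: [0.43, 0.0454, 0.076]
eef_rot: [0.051, 0.986, -0.008, 0.157]
contact_force: [0.2, -0.5, -0.2]
grip_width: -0.001
grasp_force: 0.0
```

```bash
python3 -c "from go import *;st()"
```

```text
t 8.8 inc [-0.0639 -0.0198  0.076 ] F [ 0.3 -0.4 -0.2] j [ 0.17 -0.1  -0.96  0.41 -0.08  0.26] grip -0.001
```

Emit:
nudge_tcp:
  plan:
    - [0,[0,0,0.001],[0,0,0]]
    - [0,[0,0,0.002],[0,0,0]]
    - [0,[0,0,0.002],[0,0,0]]

```text
t: 9.1
ee_pos: [0.4308, 0.0454, 0.0743]
eef_rot: [0.051, 0.986, -0.008, 0.157]
contact_force: [0.1, 0.3, 1.4]
grip_width: 0.008
grasp_force: 0.9
```

```bash
python3 -c "from go import *;st()"
```

```text
t 9.1 inc [-0.0631 -0.0197  0.0743] F [0.1 0.3 1.4] j [ 0.17 -0.09 -0.96  0.4  -0.08  0.26] grip 0.008
```

Emit:
nudge_tcp:
  plan:
    - [0,[0,0,0.001],[0,0,0]]
    - [0,[0,0,0.002],[0,0,0]]
    - [0,[0,0,0.002],[0,0,0]]

```text
t: 9.4
ee_pos: [0.4314, 0.0453, 0.0724]
eef_rot: [0.051, 0.986, -0.008, 0.157]
contact_force: [-1.3, -0.1, 2.2]
grip_width: 0.002
grasp_force: 1.6
```

```bash
python3 -c "from go import *;st()"
```

```text
t 9.4 inc [-0.0625 -0.0198  0.0724] F [-1.3 -0.3  2.2] j [ 0.17 -0.09 -0.96  0.39 -0.08  0.26] grip 0.002
```

Emit:
nudge_tcp:
  plan:
    - [0,[0,0,0.001],[0,0,0]]
    - [0,[0,0,0.002],[0,0,0]]
    - [0,[0,0,0.002],[0,0,0]]

```text
t: 9.7
ee_pos: [0.4319, 0.0452, 0.0711]
eef_rot: [0.051, 0.986, -0.008, 0.157]
contact_force: [-10.3, -0.7, 18.6]
grip_width: 0.001
grasp_force: 10.1
```

```bash
python3 -c "from go import *;st()"
```

```text
t 9.7 inc [-0.062  -0.0197  0.0711] F [-10.2  -1.8  18.6] j [ 0.17 -0.09 -0.96  0.39 -0.08  0.26] grip 0.001
```

The key met its hard stop about 4 mm in, so I release it and back off.

Emit:
nudge_tcp:
  plan:
    - [0,[0,0,-0.01],[0,0,0]]
    - [0,[0,0,-0.03],[0,0,0]]
    - [0,[0,0,-0.06],[0,0,0]]
    - [0,[0,0,-0.09],[0,0,0]]
    - [0,[0,0,-0.09],[0,0,0]]

```text
t: 10.2
ee_pos: [0.4062, 0.0485, 0.1597]
eef_rot: [0.051, 0.986, -0.007, 0.16]
contact_force: [0.7, 0.0, 0.8]
grip_width: -0.003
grasp_force: 0.0
```

```bash
python3 - <<'E'
from go import *
import cv2
st()
d=viewer.get_image('side');e=viewer.get_image('top')
a=cv2.resize(d['color'][160:260,155:275,::-1],(400,333),interpolation=cv2.INTER_CUBIC)
b=cv2.resize(e['color'][185:280,148:268,::-1],(400,333),interpolation=cv2.INTER_CUBIC)
cv2.imwrite('pics/end.png',cv2.hconcat([a,b]))
E
```

```text
t 10.2 inc [-0.0879 -0.0191  0.1597] F [0.7 0.1 0.8] j [ 0.19 -0.27 -0.87  0.66 -0.09  0.28] grip -0.003
```

View pics/end.png

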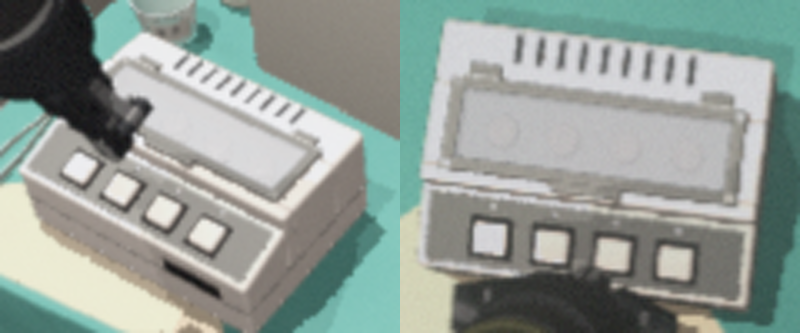

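The end picture shows the cover flat over the recess in both views, all four keys standing out, and the arm clear of everything. I'm handing in.

```bash
python3 -c "from station import bot, viewer, status;print(bot.finish_job())"
```

```text
the job is handed in; nothing more can be done
None
```

I pushed the well 3 vial's cap fully home, swung the cover shut, pressed key 3 to its stop and let it go, then handed the job in about 10 s into the 43 s limit; no verdict came back.

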